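# Turn the scriber round in its spring clips

## Robot

A 7-joint arm with a two-finger parallel gripper is mounted at the origin on the work surface. World frame = base frame: x ahead of the robot, y to its left, z up, the work surface at z = 0. Lengths are in mm, angles in rad, forces in N, time in s.
With the tool pointing down it reaches from about 350 to 900 mm from the base axis. Payload 8.1 kg.
Tool frame: the origin (TCP) lies at the very end of the fingers, on their centre line; the grasp point (between the pads) lies 19 mm behind it; y points along the fingers, x is the direction in which the jaws open and shut, and the axes are right-handed (so a half turn about y gives the same grasp; the last joint's range is limited). The gripper opens to 92 mm and grips with 3 to 60 N. Pads are 19 mm wide; open, the fingers measure 130 mm over their backs; the gripper's body (75 mm by 190 mm) begins 47 mm behind the grasp point.
Start: joints at [-1.373, 0.434, 0.025, 1.573, -0.012, 1.134, -0.075], TCP at [185.205, 596.943, 226.742] pointing down, gripper open.
Joint ranges: [-2.62, 2.62], [-0.44, 2.09], [-1.27, 1.32], [0.08, 2.57], [-1.32, 4.46], [0.12, 2], [-2.74, 2.74]. Speed limits (rad/s): [2.22, 2.22, 3.01, 3.01, 3.14, 3.14, 3.14].

## Interface

Orientations are given as a rotation vector (axis times angle).
In Python, from rig import monitor, imaging, r gives the robot as it stands. The module is installed in compiled form; this text tells all that it offers.
- The arm moves only by the tool carry_out, never from a script. Its argument "plan" is a list of rows, each a list of 7 numbers: the shift along the tool's x, y, z normalised to -1 to 1, where 1 is 2.5 cm, then the turn, a rotation vector about the tool's x, y, z normalised to -1 to 1, where 1 is 0.08 rad, then the opening, from -1 (shut) to 1 (fully open), so that 0 is half open. In form: [[x, y, z, rx, ry, rz, fingers], ...]. A call has exactly 8 rows; each row shifts and turns the pose as measured when the row begins, along the tool's axes as they then stand; what a row does not reach is not made up. A row lasts 1/10 s, in which the tool goes at most 50 mm and 8.59 degrees, less where a joint would pass 70% of its speed; a pose out of reach is approached as far as the arm can. A call with a number of a shift or a turn outside -1 to 1 is refused whole. A call with a gripper value outside its range is refused whole. The fingers move at their own pace and stop on an object; the grip force is fixed at half the most. Time passes only in rows, so rows that do not move let the fingers close, or fill a call up. It gives the time, the measured TCP pose, the force and the opening at its end, in the units of the state.
- monitor.read_state(): the state, without advancing time (a new reading comes with each control period).
- imaging.capture(name): name is "side" or "top" or "wrist"; returns the picture (480x640x3 uint8, blue, green, red); there is no depth.
- imaging.camera_info(name): a dict with "intrinsics" (3x3 intrinsics, pixels), "rvec" (rotation vector, rad) and "tvec" (3), from world to camera coordinates, as OpenCV has them. Camera axes: x right, y down, z forward; pixel columns grow to the right and rows downward; lengths in mm; the calibration is good to about 2 mm. The wrist camera is an equidistant fisheye: a pixel r from the principal point sees the ray r / f radians off the axis. A picture is of the moment at which its call begins: read the wrist's pose just before it. camera_info takes no time and is no camera call; for the wrist camera it gives the pose at the moment of the call.
- r.close_job(): hands the job in, once; it reports no verdict.
The state is a dict: "time": time; "qpos": joint angles; "dq": joint speeds; "joint_torque": joint torques, N m; "tool_pos": TCP position; "eef_rot": TCP orientation; "contact_force": force on the tool from outside, world axes, zero at the start; "moment": the same for the moment, N m; "finger_gap": finger opening in mm.
Only numpy, scipy, OpenCV 4.12 (cv2) and the standard library are available. Lean on these libraries where they do the work, as an engineer would, in place of code of your own. Each camera call takes 0.05 s, during which the arm holds its last target.

## Task

The green-handled scriber sits the wrong way round in its holder: its sharp point sticks out at the open end. Lift it out of the two spring clips, turn it end for end and press it (do not drop it) fully down into both clips of the same holder again, centred as it was, with the point inside the red tip guard; then let go. Leave the blue-handled scriber in its own holder alone.

Things in the scene. Friction and masses are not known exactly. Their poses are not given: they have to be found in the camera images.
- green_scriber_mid (a point): Middle of the green handle of a scriber, about 60 g: round straight handle 16 mm thick, 130 mm long, then a steel point 35 mm long. On the axis, 65 mm from the butt; +y runs along the tool to the point (it may roll about y). It starts seated level in its holder, point at the open end, 180 degrees wrong. Grasp from above, across the 76 mm of handle free between the clips.
- green_scriber_tip (a point): Sharp end of the green-handled scriber, 100 mm from green_scriber_mid along its axis. When properly seated it lies in the holder's red tip guard: a trough open above, 44 mm wide inside, from 72 to 120 mm (end wall) along +y from green_holder_seat, walls reaching 10 mm above that point, so 20 mm of room is left beyond the point.
- green_holder_seat (a point): Where mid-handle belongs in the green scriber's fixed holder (base 56 x 198 x 10 mm): 50 mm above the bench, midway between two clips at y = -45 and 45 mm (14 mm long). +y is level, towards the red guard. Clips open upward: sprung jaws 19 mm above the point catch a handle up to 6 mm off; pushing in or pulling out takes 4 to 10 N in all; home is a firm rest. Unseated, it lies 9 mm high.
- blue_scriber_mid (a point): Middle of the handle of a blue-handled scriber of the same shape, already the right way round in a second holder of the same make, at least 160 mm from the first. It must stay as it is.
Not all that is in view belongs to the job. Leave any purple look-alike of the part that bears green_holder_seat alone.

How it is judged:
By the outcome, as a careful person would: the job done as asked, in the order asked, and still so for the second after the job is handed in, with the robot touching nothing.
It also fails if it takes over 38 s, if anything falls off the work surface, if the arm or the gripper's body presses on something with over 40 N, if the wrist force passes 120 N, or if a joint passes its speed limit or range.

## Working session

There is one attempt and no reset: what is moved stays moved. The work goes in short steps, Python scripts to look and compute and a tool call to move; the robot and the scene stay as the last step left them, time stands still between calls to the robot, and variables do not carry over. Pictures are saved under pics/ and viewed, and the job is handed in when it is done.

Besides the shell and the picture viewer there is one more tool, called after "Emit:" as name(argument=value, ...), one argument or row to a line, values as JSON. carry_out: Moves the arm, as the interface text tells. Scaled input: -1 to 1 covers 2.5 cm each way for a shift and 0.08 rad each way for a turn. Its arguments: {"type":"object","properties":{"plan":{"type":"array","items":{"type":"array","items":{"type":"number","minimum":-1,"maximum":1}}}},"required":["plan"]}

```bash
mkdir -p pics; python3 - <<'E'
from rig import monitor, imaging, r
import cv2, pickle
s=monitor.read_state(); print(s)
d={}
for n in ["top","side","wrist"]:
    d[n]=imaging.camera_info(n); im=imaging.capture(n); cv2.imwrite(f"pics/{n}0.png",im); print(n,d[n])
pickle.dump(d,open("cam.pkl","wb"))
E
```

```text
{'time': 0.0, 'qpos': array([-1.37259481,  0.4352242 ,  0.02496923,  1.57409401, -0.0116247 ,
        1.13399595, -0.07512186]), 'dq': array([ 1.10040088e-03,  9.66789626e-04, -9.80865748e-04,  2.28912678e-04,
       -5.04553893e-04, -1.11180236e-03, -6.04721330e-05]), 'joint_torque': array([-7.79956772e-04, -6.67868543e+01,  9.84417424e-01, -3.14464688e+01,
       -6.06047432e-02,  4.31048311e-02,  1.87961491e-04]), 'tool_pos': array([185.07194256, 596.43493607, 225.94535948]), 'eef_rot': array([-1.3377083 , -0.9838965 ,  0.98588029]), 'contact_force': array([ 0.25632806,  0.2284195 , -0.72889506]), 'moment': array([-0.01286379, -0.01734668, -0.00351874]), 'finger_gap': 91.77418308729806}
top {'intrinsics': array([[462.41036766,   0.        , 325.90892983],
       [  0.        , 462.41036766, 242.88714555],
       [  0.        ,   0.        ,   1.        ]]), 'rvec': array([ 2.09116912, -2.13895773,  0.17716828]), 'tvec': array([-40.65598633, 540.37012402, 678.50929318])}
side {'intrinsics': array([[541.57376754,   0.        , 320.69858792],
       [  0.        , 541.57376754, 244.7888644 ],
       [  0.        ,   0.        ,   1.        ]]), 'rvec': array([ 2.25859992, -0.98772407,  0.37690135]), 'tvec': array([-415.58586079,  335.55193654,  635.28547022])}
wrist {'intrinsics': array([[371.64829954,   0.        , 329.43569313],
       [  0.        , 371.64829954, 238.93103061],
       [  0.        ,   0.        ,   1.        ]]), 'rvec': array([-2.33885678, -1.72361912, -0.24025765]), 'tvec': array([-623.50936212,  -34.97363716,  391.1999903 ])}
```

View pics/top0.png

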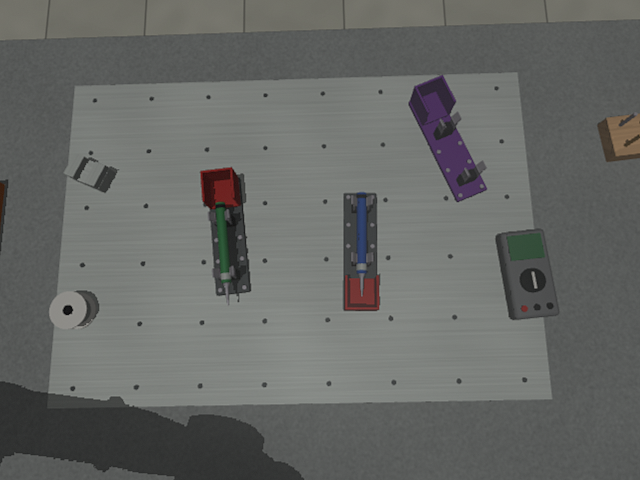

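View pics/side0.png

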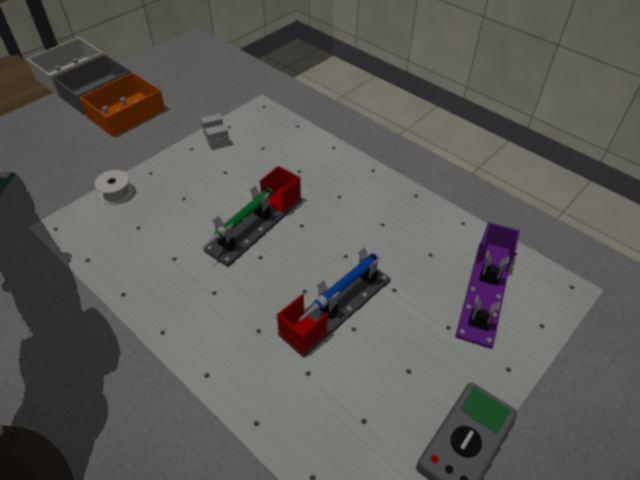

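View pics/wrist0.png

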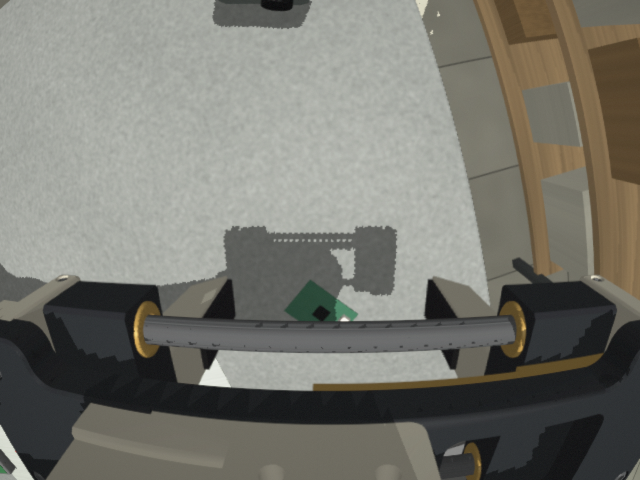

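Top view: the green scriber is at (223,240), with its red guard at (220,187) and its point at (228,300). Look-alikes are the blue scriber (362,230), the purple holder (450,140) and the green multimeter screen (525,247). I choose the object at (223,240). Next I measure it and crop closely.

```bash
cat > h.py <<'E'
import cv2, numpy as np, pickle
from scipy.spatial.transform import Rotation as R
cam=pickle.load(open("cam.pkl","rb"))
def ray(n,px,c=None):
    c=c or cam[n]; K=c["intrinsics"]; Rm=cv2.Rodrigues(c["rvec"])[0]
    d=np.array([(px[0]-K[0,2])/K[0,0],(px[1]-K[1,2])/K[1,1]])
    if n=="wrist":
        th=np.linalg.norm(d); v=np.r_[d/th*np.sin(th),np.cos(th)]
    else: v=np.r_[d,1]
    return -Rm.T@c["tvec"].ravel(), Rm.T@v
def onz(n,px,z,c=None):
    o,v=ray(n,px,c); return o+v*(z-o[2])/v[2]
def two(a,pa,b,pb):
    o1,v1=ray(a,pa);o2,v2=ray(b,pb); v1/=np.linalg.norm(v1);v2/=np.linalg.norm(v2)
    t=np.linalg.lstsq(np.c_[v1,-v2],o2-o1,rcond=None)[0]
    p,q=o1+t[0]*v1,o2+t[1]*v2
    return (p+q)/2,np.linalg.norm(p-q)
def mask(im,col,roi=None):
    hsv=cv2.cvtColor(im,cv2.COLOR_BGR2HSV)
    lo,hi={"green":((50,90,30),(85,255,255)),"blue":((100,110,30),(125,255,255)),"red":((0,150,40),(8,255,255))}[col]
    m=cv2.inRange(hsv,lo,hi)
    if roi: 
        k=np.zeros_like(m);x0,y0,x1,y1=roi;k[y0:y1,x0:x1]=255;m&=k
    return m
def ends(m):
    y,x=np.nonzero(m);p=np.c_[x,y].astype(float)
    c=p.mean(0);u=np.linalg.svd(p-c,full_matrices=False)[2][0]
    if u[1]<0:u=-u
    t=(p-c)@u
    return c+u*t.min(),c+u*t.max(),u,len(p)
E
python3 - <<'E'
from h import *
t=cv2.imread("pics/top0.png");s=cv2.imread("pics/side0.png")
for col,rt,rs in [("green",(190,150,260,320),(190,170,300,270)),("blue",(340,170,390,300),(300,240,390,320))]:
    a=ends(mask(t,col,rt));b=ends(mask(s,col,rs))
    print(col,a,b)
    for e in (a[0],a[1]): print(" z50",onz("top",e,50).round(1))
    P0=two("top",a[0],"side",b[0]);P1=two("top",a[1],"side",b[1]);print(P0,P1,np.linalg.norm(P0[0]-P1[0]))
print(cam["top"]["tvec"], ray("top",(320,240))[0],ray("side",(320,240))[0])
a=cv2.resize(t[150:320,170:280],None,fx=3.4,fy=3.4,interpolation=2);b=cv2.resize(s[150:280,190:320],None,fx=3.2,fy=3.2,interpolation=2)
o=np.zeros((600,800,3),np.uint8);o[:a.shape[0],:a.shape[1]]=a;o[:b.shape[0],380:380+b.shape[1]]=b
cv2.imwrite("pics/crop1.png",o)
E
```

```text
green (array([219.38918013, 201.89169249]), array([225.61890987, 281.79581654]), array([0.07772918, 0.99697451]), 633) (array([269.83161405, 189.65321244]), array([217.46756268, 235.08088318]), array([-0.7553642 ,  0.65530522]), 445)
 z50 [610.7 117.2  50. ]
 z50 [481.5 104.6  50. ]
(array([610.02809696, 117.01749954,  51.45980394]), np.float64(0.5201057974469788)) (array([481.42557989, 105.80278626,  46.41522732]), np.float64(1.0893897271486257)) 129.189105362087
blue (array([361.13891099, 192.99971313]), array([361.14613095, 272.00035221]), array([9.13911726e-05, 9.99999996e-01]), 590) (array([375.61455791, 255.53853178]), array([315.96232246, 305.36315881]), array([-0.76749671,  0.64105288]), 623)
 z50 [ 619.4 -111.1   50. ]
 z50 [ 491.9 -106.7   50. ]
(array([ 619.36009378, -111.15875745,   50.58410048]), np.float64(0.382539957275462)) (array([ 490.85750971, -105.78735862,   46.1826388 ]), np.float64(3.7411908099713673)) 128.69008860241158
[-40.65598633 540.37012402 678.50929318] [404.38334547 -65.14849526 765.67448995] [ 158.94944268 -411.75817058  702.9115322 ]
```

View pics/crop1.png

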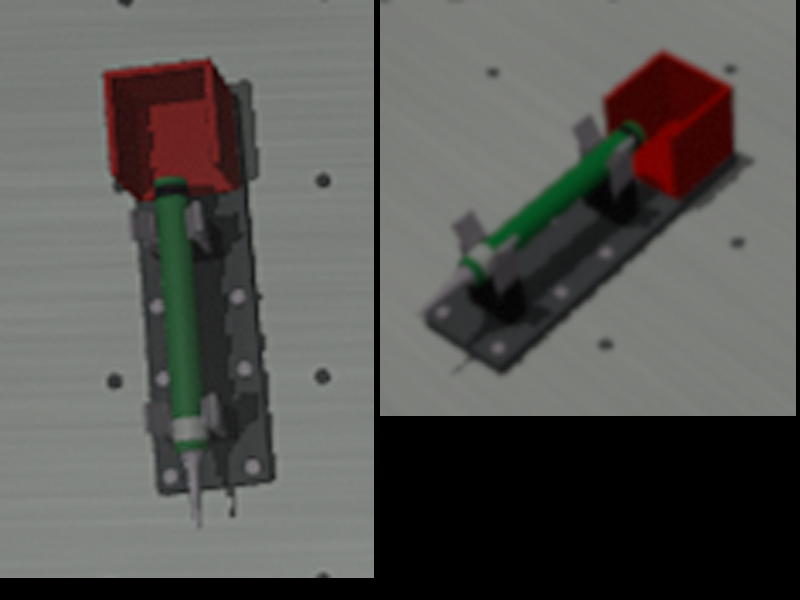

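The crop agrees with the task text. The handle butt sits inside the red guard and the steel point is at the open end. The measured handle is 129–130 mm long at z≈50, with its midpoint at about (546, 111).

```bash
cat >> h.py <<'E'
def st():
    from rig import monitor
    s=monitor.read_state(); return s,R.from_rotvec(s["eef_rot"]).as_matrix()
def plan(target,ang=None):
    """shift in tool units, yaw error so that tool x is at world angle ang (deg) with y straight down"""
    s,M=st(); d=np.array(target)-s["tool_pos"]
    print("t",round(s["time"],2),"pos",s["tool_pos"].round(1),"gap",round(s["finger_gap"],1),"F",s["contact_force"].round(1),"q",s["qpos"].round(2))
    print("tool x ang",np.degrees(np.arctan2(M[1,0],M[0,0])).round(2),"y",M[:,1].round(3),"z",M[:,2].round(2))
    if ang is not None:
        x=np.array([np.cos(np.radians(ang)),np.sin(np.radians(ang)),0]);y=np.array([0,0,-1.]);T=np.c_[x,y,np.cross(x,y)]
        rv=R.from_matrix(M.T@T).as_rotvec(); print("turn units",(rv/0.08).round(2))
    print("shift units",(M.T@d/25).round(2),"world d",d.round(1))
E
python3 - <<'E'
from h import *
for a in (-84.45,95.55): plan((546,111,160),a)
E
```

```text
t 0.15 pos [185.1 596.5 226.1] gap 91.6 F [-0.3  0.2 -0.3] q [-1.37  0.44  0.02  1.57 -0.01  1.13 -0.08]
tool x ang 72.76 y [-0.    -0.001 -1.   ] z [-0.96  0.3  -0.  ]
turn units [ 2.00e-02  3.43e+01 -0.00e+00]
shift units [-14.27   2.66 -19.54] world d [ 360.9 -485.5  -66.1]
t 0.15 pos [185.1 596.5 226.1] gap 91.6 F [-0.3  0.2 -0.3] q [-1.37  0.44  0.02  1.57 -0.01  1.13 -0.08]
tool x ang 72.76 y [-0.    -0.001 -1.   ] z [-0.96  0.3  -0.  ]
turn units [-0.   -4.97 -0.02]
shift units [-14.27   2.66 -19.54] world d [ 360.9 -485.5  -66.1]
```

Emit:
carry_out(
  plan=[
    [-0.73,0,-1,0,0,0,1],
    [-0.73,0,-1,0,0,0,1],
    [-0.73,0,-1,0,0,0,1],
    [-0.73,0,-1,0,0,0,1],
    [-0.73,0,-1,0,0,0,1],
    [-0.73,0,-1,0,0,0,1],
    [-0.73,0,-1,0,0,0,1],
    [-0.73,0,-1,0,0,0,1],
  ],
)

```text
time: 0.95
tool_pos: [333.2, 393.6, 223.2]
eef_rot: [-1.334, -0.987, 0.996]
contact_force: [1.7, 0.1, -1.0]
finger_gap: 91.7
```

Emit:
carry_out(
  plan=[
    [-0.73,0,-1,0,0,0,1],
    [-0.73,0,-1,0,0,0,1],
    [-0.73,0,-1,0,0,0,1],
    [-0.73,0,-1,0,0,0,1],
    [-0.73,0,-1,0,0,0,1],
    [-0.73,0,-1,0,0,0,1],
    [0,0,0,0,-1,0,1],
    [0,0,0,0,-1,0,1],
  ],
)

```text
time: 1.75
tool_pos: [451.3, 232.8, 222.5]
eef_rot: [-1.272, -1.102, 1.115]
contact_force: [-0.7, -0.1, -0.6]
finger_gap: 91.6
```

```bash
python3 - <<'E'
from h import *
plan((546,111,140),95.55)
E
```

```text
t 1.75 pos [451.3 232.8 222.5] gap 91.6 F [-0.7 -0.1 -0.6] q [-0.72  0.25  0.17  1.86 -0.05  1.04  0.9 ]
tool x ang 82.22 y [-0.004 -0.006 -1.   ] z [-0.99  0.14  0.  ]
turn units [-0.05 -2.91 -0.08]
shift units [-4.29  3.32 -4.42] world d [  94.7 -121.8  -82.5]
```

Emit:
carry_out(
  plan=[
    [-0.75,0.3,-0.7,0,-0.8,0,1],
    [-0.75,0.3,-0.7,0,-0.8,0,1],
    [-0.75,0.3,-0.8,0,-0.8,0,1],
    [-0.75,0.3,-0.8,0,-0.8,0,1],
    [-0.75,0.3,-0.8,0,0,0,1],
    [-0.7,0.3,-0.8,0,0,0,1],
    [-0.2,0.3,-0.3,0,0,0,1],
    [0,0.3,0,0,0,0,1],
  ],
)

```text
time: 2.55
tool_pos: [579.4, 116.8, 159.7]
eef_rot: [-1.142, -1.302, 1.315]
contact_force: [-0.0, -0.2, -0.1]
finger_gap: 91.4
```

```bash
python3 - <<'E'
from h import *
plan((546,111,140),95.55)
from rig import imaging
c=imaging.camera_info("wrist");pickle.dump(c,open("w1.pkl","wb"))
cv2.imwrite("pics/wrist1.png",imaging.capture("wrist"))
E
```

```text
t 2.55 pos [579.4 116.8 159.7] gap 91.4 F [-0.  -0.2 -0.1] q [-0.42  0.45  0.18  1.75 -0.09  0.96  1.5 ]
tool x ang 97.79 y [-0.005 -0.006 -1.   ] z [-0.99 -0.14  0.01]
turn units [-0.07  0.49 -0.06]
shift units [-0.05  0.8   1.35] world d [-33.4  -5.8 -19.7]
```

View pics/wrist1.png

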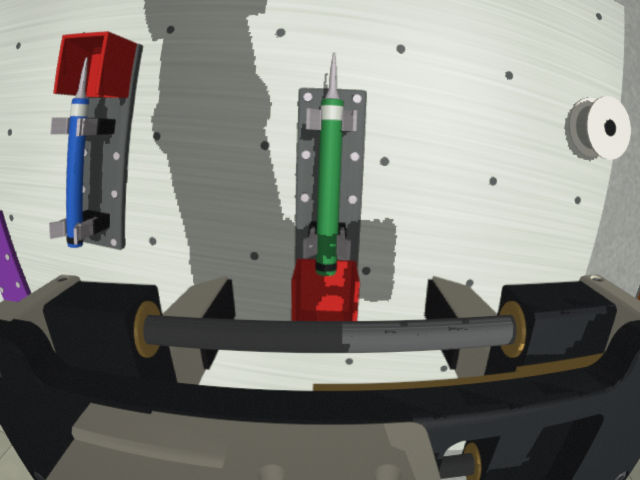

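Wrist view: green handle from (332,98) to (326,275), tip at (334,53), red guard below at (326,290). I use it as a third measurement.

```bash
python3 - <<'E'
from h import *
c=pickle.load(open("w1.pkl","rb"));im=cv2.imread("pics/wrist1.png")
a=ends(mask(im,"green",(305,80,350,290)));print(a)
for e in (a[0],a[1],(334,53)): print(onz("wrist",e,50,c).round(1))
p,q=[onz("wrist",e,50,c) for e in a[:2]]
print((p+q)/2,np.linalg.norm(p-q),np.degrees(np.arctan2(*(q-p)[1::-1])))
# top: tip
for px in [(228,304)]: print("toptip",onz("top",px,50))
# holder base corners wrist z=10
for px in [(299,89),(366,90)]: print(onz("wrist",px,10,c).round(1))
for px in [(159/3.4+170,494/3.4+150),(273/3.4+170,480/3.4+150)]: print(onz("top",px,10).round(1))
E
```

```text
(array([331.83919648,  98.69425735]), array([325.26401803, 274.19721524]), array([-0.03743851,  0.99929893]), 3269)
[478.6 103.6  50. ]
[609.7 116.5  50. ]
[444.8 100.5  50. ]
[544.17912404 110.04416056  50.        ] 131.6971788926544 5.637924633124145
toptip [447.03836098 100.26884435  50.        ]
[469.8  75.3  10. ]
[463.1 129.6  10. ]
[464.  128.2  10. ]
[469.5  73.3  10. ]
```

Emit:
carry_out(
  plan=[
    [0,0.3,0.6,0,0.5,0,1],
    [0,0.3,0.6,-0.07,0,-0.06,1],
    [0,0.4,0.2,0,0,0,1],
    [0,0.3,0,0,0,0,1],
    [0,0.3,0,0,0,0,1],
    [0,0,0,0,0,0,1],
    [0,0,0,0,0,0,1],
    [0,0,0,0,0,0,1],
  ],
)

```text
time: 3.4
tool_pos: [539.0, 119.1, 115.9]
eef_rot: [-1.155, -1.282, 1.286]
contact_force: [0.3, 0.8, -0.5]
finger_gap: 91.8
```

```bash
python3 - <<'E'
from h import *
plan((545,110.6,31),95.55)
E
```

```text
t 3.4 pos [539.  119.1 115.9] gap 91.8 F [ 0.3  0.8 -0.5] q [-0.44  0.44  0.17  1.89 -0.1   0.83  1.46]
tool x ang 95.88 y [-0.005  0.001 -1.   ] z [-0.99 -0.1   0.  ]
turn units [-0.06  0.07  0.02]
shift units [-0.37  3.39 -0.22] world d [  6.   -8.5 -84.9]
```

Emit:
carry_out(
  plan=[
    [-0.37,0.4,-0.22,-0.06,0.07,0,1],
    [0,0.5,0,0,0,0,1],
    [0,0.5,0,0,0,0,1],
    [0,0.5,0,0,0,0,1],
    [0,0.3,0,0,0,0,1],
    [0,0,0,0,0,0,1],
    [0,0,0,0,0,0,1],
    [0,0,0,0,0,0,1],
  ],
)

```text
time: 4.2
tool_pos: [546.3, 109.2, 55.1]
eef_rot: [-1.162, -1.28, 1.279]
contact_force: [0.4, 0.0, 0.7]
finger_gap: 91.8
```

```bash
python3 - <<'E'
from h import *
plan((545,110.6,31),95.55)
E
```

```text
t 4.2 pos [546.3 109.2  55.1] gap 91.8 F [0.4 0.  0.7] q [-0.4   0.53  0.15  1.93 -0.12  0.69  1.49]
tool x ang 95.48 y [-0.     0.001 -1.   ] z [-1.  -0.1  0. ]
turn units [-0.   -0.02  0.01]
shift units [0.06 0.96 0.05] world d [ -1.3   1.4 -24.1]
```

Emit:
carry_out(
  plan=[
    [0.06,0.4,0.05,0,0,0,1],
    [0,0.4,0,0,0,0,1],
    [0,0.2,0,0,0,0,0],
    [0,0,0,0,0,0,-0.3],
    [0,0,0,0,0,0,-0.3],
    [0,0,0,0,0,0,-0.3],
    [0,0,0,0,0,0,-0.3],
    [0,0,0,0,0,0,-0.3],
  ],
)

```text
time: 5.0
tool_pos: [545.7, 111.2, 29.1]
eef_rot: [-1.162, -1.282, 1.277]
contact_force: [0.1, -0.8, 0.4]
finger_gap: 48.4
```

```bash
python3 - <<'E'
from h import *
plan((545,110.6,31),95.55)
E
```

```text
t 5.0 pos [545.7 111.2  29.1] gap 48.4 F [ 0.1 -0.8  0.4] q [-0.4   0.57  0.14  1.95 -0.13  0.63  1.5 ]
tool x ang 95.5 y [ 0.002  0.002 -1.   ] z [-1.  -0.1 -0. ]
turn units [ 0.03 -0.01  0.02]
shift units [-0.02 -0.08  0.03] world d [-0.7 -0.6  1.9]
```

Emit:
carry_out(
  plan=[
    [0,-0.08,0,0,0,0,-1],
    [0,0,0,0,0,0,-1],
    [0,0,0,0,0,0,-1],
    [0,0,0,0,0,0,-1],
    [0,0,0,0,0,0,-1],
    [0,0,0,0,0,0,-1],
    [0,0,0,0,0,0,-1],
    [0,0,0,0,0,0,-1],
  ],
)

```text
time: 5.8
tool_pos: [546.1, 111.3, 31.8]
eef_rot: [-1.163, -1.283, 1.276]
contact_force: [-0.0, -0.0, 0.4]
finger_gap: 14.6
```

```bash
python3 - <<'E'
from h import *
plan((545,110.6,31),95.55)
E
```

```text
t 5.8 pos [546.1 111.3  31.8] gap 14.6 F [-0.  -0.   0.4] q [-0.4   0.56  0.14  1.95 -0.13  0.64  1.49]
tool x ang 95.49 y [ 0.003  0.002 -1.   ] z [-1.  -0.1 -0. ]
turn units [ 0.04 -0.01  0.02]
shift units [-0.02  0.03  0.05] world d [-1.1 -0.7 -0.8]
```

Emit:
carry_out(
  plan=[
    [0,-0.3,0,0,0,0,-1],
    [0,-0.4,0,0,0,0,-1],
    [0,-0.4,0,0,0,0,-1],
    [0,-0.5,0,0,0,0,-1],
    [0,-0.6,0,0,0,0,-1],
    [0,-0.7,0,0,0,0,-1],
    [0,-0.5,0,0,0,0,-1],
    [0,0,0,0,0,0,-1],
  ],
)

```text
time: 6.6
tool_pos: [546.5, 111.1, 126.3]
eef_rot: [-1.165, -1.285, 1.274]
contact_force: [0.8, -0.2, -1.3]
finger_gap: 15.0
```

```bash
python3 - <<'E'
from h import *
plan((546,111,120),95.5)
from rig import imaging
for n in ("side","top"): cv2.imwrite(f"pics/{n}2.png",imaging.capture(n))
s=cv2.imread("pics/side2.png");t=cv2.imread("pics/top2.png")
cv2.imwrite("pics/c2.png",np.hstack([cv2.resize(s[100:300,150:350],(400,400)),cv2.resize(t[120:320,130:330],(400,400))]))
E
```

```text
t 6.6 pos [546.5 111.1 126.3] gap 15.0 F [ 0.8 -0.2 -1.3] q [-0.43  0.43  0.18  1.88 -0.1   0.84  1.47]
tool x ang 95.48 y [ 0.006  0.003 -1.   ] z [-1.   -0.1  -0.01]
turn units [ 0.08 -0.01  0.03]
shift units [-0.    0.25  0.02] world d [-0.5 -0.1 -6.3]
```

View pics/c2.png

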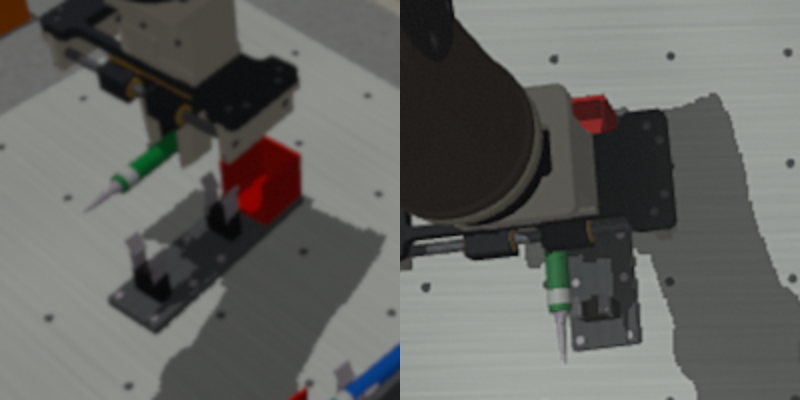

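The scriber is out of the clips and held: tip at side (192,205) and top (212,301), roughly level. I check its tilt and offset in the grip by triangulating.

```bash
python3 - <<'E'
from h import *
s=cv2.imread("pics/side2.png");t=cv2.imread("pics/top2.png")
a=ends(mask(t,"green",(190,230,240,300)));b=ends(mask(s,"green",(180,150,260,220)))
print(a,b)
print("green pt end",two("top",a[1],"side",b[1]),"tip",two("top",(212.3,300.5),"side",(192.3,205.5)))
cv2.imwrite("pics/c3.png",np.hstack([cv2.resize(s[160:220,180:240],(400,400),interpolation=0),cv2.resize(t[245:305,185:245],(400,400),interpolation=0)]))
# before
s=cv2.imread("pics/side0.png");t=cv2.imread("pics/top0.png")
cv2.imwrite("pics/c4.png",np.hstack([cv2.resize(s[215:275,190:250],(400,400),interpolation=0),cv2.resize(t[255:315,200:260],(400,400),interpolation=0)]))
E
```

```text
(array([207.75171798, 244.72800038]), array([209.47644456, 274.85824243]), array([0.05714882, 0.99836567]), 231) (array([238.39761313, 167.90030777]), array([209.38464231, 191.88461743]), array([-0.77073901,  0.63715099]), 251)
green pt end (array([481.38141571, 104.66060943, 143.51529344]), np.float64(0.04718914788373593)) tip (array([446.25630519, 100.12405618, 143.75867794]), np.float64(0.8109470767266309))
```

View pics/c3.png

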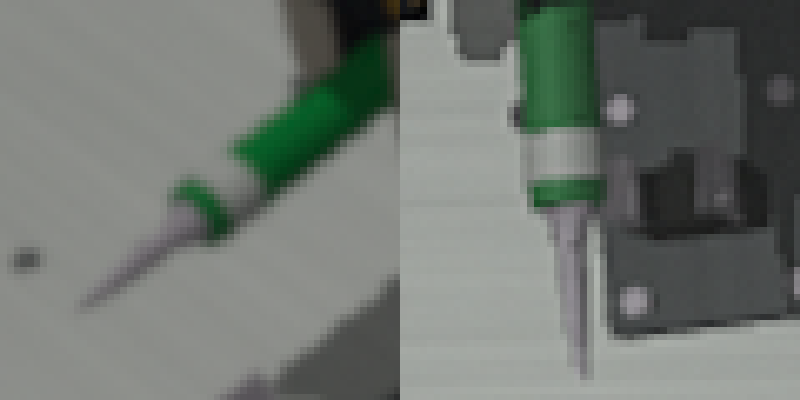

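View pics/c4.png

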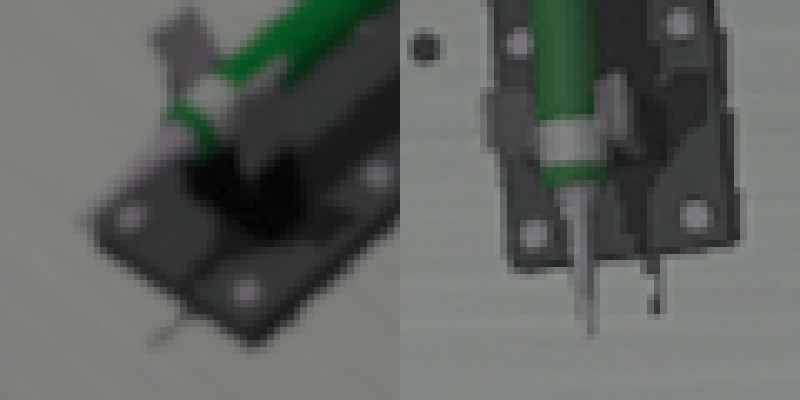

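Tip and handle end both triangulate to z≈143.6. The scriber is level, and its mid is about 0.7 mm from the TCP along the axis. I now turn it end for end.

Emit:
carry_out(
  plan=[
    [0,0,0,0,1,0,-1],
    [0,0,0,0,1,0,-1],
    [0,0,0,0,1,0,-1],
    [0,0,0,0,1,0,-1],
    [0,0,0,0,1,0,-1],
    [0,0,0,0,1,0,-1],
    [0,0,0,0,1,0,-1],
    [0,0,0,0,1,0,-1],
  ],
)

```text
time: 7.5
tool_pos: [541.2, 109.8, 118.8]
eef_rot: [-1.423, -0.776, 0.785]
contact_force: [0.3, 0.9, -0.4]
finger_gap: 15.3
```

Emit:
carry_out(
  plan=[
    [0,0,0,0,1,0,-1],
    [0,0,0,0,1,0,-1],
    [0,0,0,0,1,0,-1],
    [0,0,0,0,1,0,-1],
    [0,0,0,0,1,0,-1],
    [0,0,0,0,1,0,-1],
    [0,0,0,0,1,0,-1],
    [0,0,0,0,1,0,-1],
  ],
)

```text
time: 8.3
tool_pos: [536.2, 108.7, 112.3]
eef_rot: [-1.557, -0.249, 0.277]
contact_force: [0.7, -0.0, -1.3]
finger_gap: 15.3
```

Emit:
carry_out(
  plan=[
    [0,0,0,0,1,0,-1],
    [0,0,0,0,1,0,-1],
    [0,0,0,0,1,0,-1],
    [0,0,0,0,1,0,-1],
    [0,0,0,0,1,0,-1],
    [0,0,0,0,1,0,-1],
    [0,0,0,0,1,0,-1],
    [0,0,0,0,1,0,-1],
  ],
)

```text
time: 9.1
tool_pos: [531.5, 107.9, 106.3]
eef_rot: [-1.57, 0.281, -0.241]
contact_force: [-0.6, 1.0, -0.4]
finger_gap: 15.0
```

Emit:
carry_out(
  plan=[
    [0,0,0,0,1,0,-1],
    [0,0,0,0,1,0,-1],
    [0,0,0,0,1,0,-1],
    [0,0,0,0,1,0,-1],
    [0,0,0,0,1,0,-1],
    [0,0,0,0,1,0,-1],
    [0,0,0,0,1,0,-1],
    [0,0,0,0,1,0,-1],
  ],
)

```text
time: 9.9
tool_pos: [526.9, 107.3, 100.5]
eef_rot: [-1.459, 0.802, -0.762]
contact_force: [0.2, -0.2, -1.1]
finger_gap: 15.3
```

```bash
python3 - <<'E'
from h import *
plan((544.7,111.2,126),-84.5)
E
```

```text
t 9.9 pos [526.9 107.3 100.5] gap 15.3 F [ 0.2 -0.2 -1.1] q [-0.91  0.6   0.9   1.94 -0.57  0.92 -0.72]
tool x ang -57.26 y [-0.037 -0.016 -0.999] z [ 0.84  0.54 -0.04]
turn units [0.5  5.94 0.04]
shift units [ 0.25 -1.05  0.64] world d [17.8  3.9 25.5]
```

Emit:
carry_out(
  plan=[
    [0.05,-0.3,0.1,0.1,1,0,-1],
    [0.05,-0.3,0.1,0.1,1,0,-1],
    [0.05,-0.3,0.1,0.1,1,0,-1],
    [0,-0.2,0.1,0.1,1,0,-1],
    [0,-0.1,0.1,0.1,1,0,-1],
    [0,-0.1,0.1,0,0.7,0,-1],
    [0,0,0.1,0,0,0,-1],
    [0,0,0,0,0,0,-1],
  ],
)

```text
time: 10.7
tool_pos: [542.1, 109.7, 128.0]
eef_rot: [-1.264, 1.14, -1.139]
contact_force: [-0.9, -0.1, -1.3]
finger_gap: 15.0
```

```bash
python3 - <<'E'
from h import *
plan((544.7,111.2,110),-84.5)
E
```

```text
t 10.7 pos [542.1 109.7 128. ] gap 15.0 F [-0.9 -0.1 -1.3] q [-0.99  0.63  1.06  1.91 -0.65  1.   -1.11]
tool x ang -84.48 y [-0.008 -0.007 -1.   ] z [ 1.    0.1  -0.01]
turn units [0.1  0.   0.08]
shift units [-0.06  0.72  0.12] world d [  2.6   1.5 -18. ]
```

Emit:
carry_out(
  plan=[
    [-0.06,0.4,0.12,0.1,0,0.08,-1],
    [0,0.4,0,0,0,0,-1],
    [0,0.3,0,0,0,0,-1],
    [0,0,0,0,0,0,-1],
    [0,0,0,0,0,0,-1],
    [0,0,0,0,0,0,-1],
    [0,0,0,0,0,0,-1],
    [0,0,0,0,0,0,-1],
  ],
)

```text
time: 11.5
tool_pos: [543.9, 111.1, 96.6]
eef_rot: [-1.256, 1.137, -1.135]
contact_force: [-0.1, -0.5, -0.6]
finger_gap: 15.5
```

```bash
python3 - <<'E'
from h import *
plan((544.7,111.2,80),-84.5)
from rig import imaging
for n in ("side","top"): cv2.imwrite(f"pics/{n}5.png",imaging.capture(n))
s=cv2.imread("pics/side5.png");t=cv2.imread("pics/top5.png")
cv2.imwrite("pics/c5.png",np.hstack([cv2.resize(s[120:270,170:320],(400,400),interpolation=2),cv2.resize(t[150:300,150:300],(400,400),interpolation=2)]))
a=ends(mask(t,"green",(190,220,240,300)));b=ends(mask(s,"green",(180,150,260,240)))
print(a,b)
print("butt end",two("top",a[1],"side",b[1]))
E
```

```text
t 11.5 pos [543.9 111.1  96.6] gap 15.5 F [-0.1 -0.5 -0.6] q [-0.96  0.66  1.01  1.94 -0.7   0.94 -1.07]
tool x ang -84.3 y [-0.002 -0.    -1.   ] z [ 1.   0.1 -0. ]
turn units [ 0.03  0.04 -0.  ]
shift units [-0.    0.67  0.03] world d [  0.8   0.1 -16.6]
(array([213.0433275, 249.6973921]), array([215.02292301, 276.14796702]), array([0.07463258, 0.9972111 ]), 220) (array([239.32779699, 182.48830611]), array([212.37157921, 206.53738089]), array([-0.74619858,  0.66572342]), 258)
butt end (array([482.89043941, 105.92449982, 110.81551719]), np.float64(1.1785402460432148))
```

View pics/c5.png

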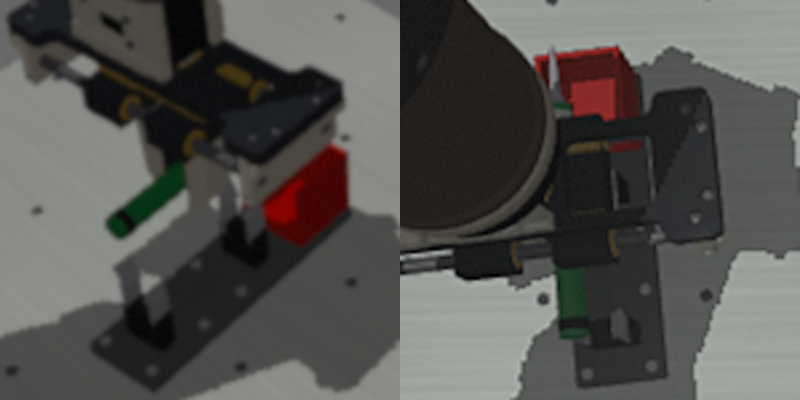

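Side and top: the point is now over the red guard (top tip ≈(207,168)), and the butt is at the open end (top ≈(215,277)). I check the along-axis offset using both ends.

```bash
python3 - <<'E'
from h import *
t=cv2.imread("pics/top5.png");s=cv2.imread("pics/side5.png")
cv2.imwrite("pics/c6.png",np.hstack([cv2.resize(t[155:205,185:235],(400,400),interpolation=0),cv2.resize(t[240:290,190:240],(400,400),interpolation=0)]))
cv2.imwrite("pics/c7.png",cv2.resize(s[180:220,195:255],(780,520),interpolation=0))
for px in [(207.4,167.6),(215.2,276.7)]:
  p=onz("top",px,115.6); d=p[:2]-[543.9,111.1]; u=np.array([.9953,.0967]); print(p, d@u, d@[-u[1],u[0]])
E
```

```text
[644.95454763 119.57668286 115.6       ] 101.39928649126769 -1.3351323031570597
[482.00091827 104.06301138 115.6       ] -62.28863284637613 -1.018273572089353
```

View pics/c6.png

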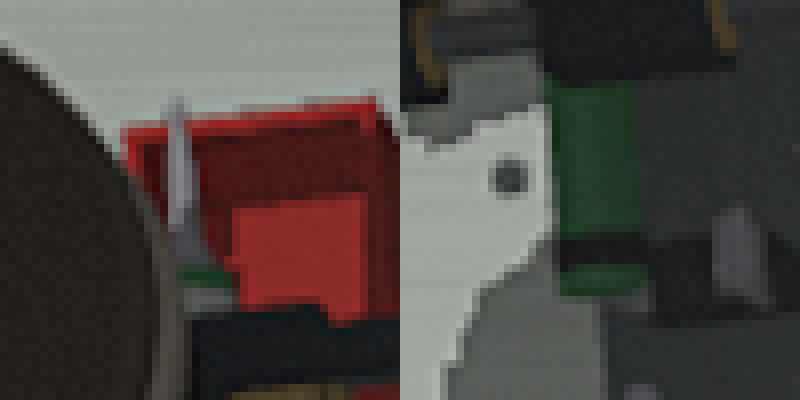

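View pics/c7.png

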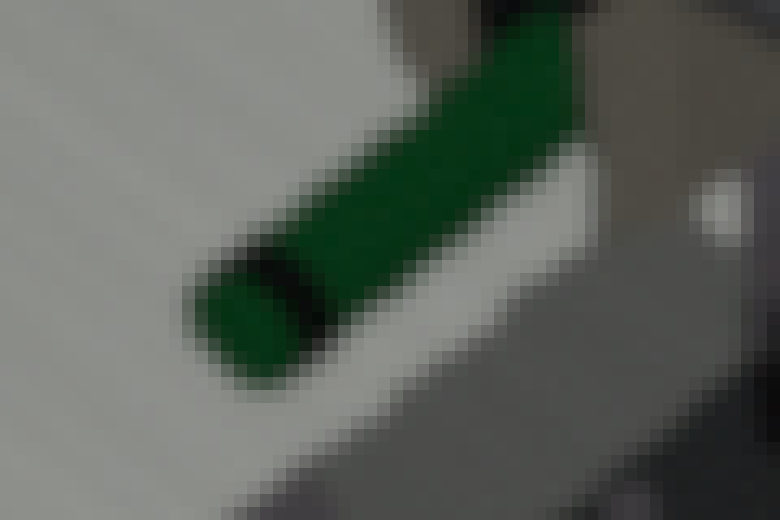

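Combining pre- and post-turn tip readings, which cancels camera bias, puts the mid 1.1 mm guard-side of the TCP. The target TCP is therefore (543.9, 111.1), where it already is. I descend to just above the clips.

Emit:
carry_out(
  plan=[
    [0,0.4,0,0,0.04,0,-1],
    [0,0.4,0,0,0,0,-1],
    [0,0.3,0,0,0,0,-1],
    [0,0.15,0,0,0,0,-1],
    [0,0,0,0,0,0,-1],
    [0,0,0,0,0,0,-1],
    [0,0,0,0,0,0,-1],
    [0,0,0,0,0,0,-1],
  ],
)

```text
time: 12.4
tool_pos: [543.6, 111.0, 62.2]
eef_rot: [-1.255, 1.14, -1.137]
contact_force: [-0.0, 0.2, -1.2]
finger_gap: 15.0
```

```bash
python3 - <<'E'
from h import *
plan((543.9,111.1,31.5),-84.5)
E
```

```text
t 12.4 pos [543.6 111.   62.2] gap 15.0 F [-0.   0.2 -1.2] q [-0.93  0.7   0.96  1.97 -0.76  0.88 -1.03]
tool x ang -84.5 y [-0.003 -0.001 -1.   ] z [ 1.   0.1 -0. ]
turn units [ 0.03 -0.    0.  ]
shift units [-0.    1.23  0.01] world d [  0.3   0.1 -30.7]
```

Well aligned. Now I press in gently.

Emit:
carry_out(
  plan=[
    [0,0.25,0,0.03,0,0,-1],
    [0,0.25,0,0,0,0,-1],
    [0,0.25,0,0,0,0,-1],
    [0,0.25,0,0,0,0,-1],
    [0,0.2,0,0,0,0,-1],
    [0,0.1,0,0,0,0,-1],
    [0,0,0,0,0,0,-1],
    [0,0,0,0,0,0,-1],
  ],
)

```text
time: 13.2
tool_pos: [545.3, 110.9, 30.2]
eef_rot: [-1.248, 1.138, -1.138]
contact_force: [0.3, 0.3, 2.6]
finger_gap: 15.4
```

```bash
python3 - <<'E'
from h import *
plan((543.9,111.1,31.5),-84.5)
E
```

```text
t 13.2 pos [545.3 110.9  30.2] gap 15.4 F [0.3 0.3 2.6] q [-0.89  0.74  0.9   1.99 -0.82  0.82 -0.99]
tool x ang -84.56 y [ 0.003  0.004 -1.   ] z [1.   0.09 0.  ]
turn units [-0.04 -0.01 -0.04]
shift units [-0.01 -0.05 -0.06] world d [-1.4  0.2  1.3]
```

Emit:
carry_out(
  plan=[
    [0,0.1,-0.06,0,0,0,-1],
    [0,0.25,0,0,0,0,-1],
    [0,0.3,0,0,0,0,-1],
    [0,0,0,0,0,0,-1],
    [0,0,0,0,0,0,-1],
    [0,0,0,0,0,0,-1],
    [0,0,0,0,0,0,-1],
    [0,0,0,0,0,0,-1],
  ],
)

```text
time: 14.0
tool_pos: [548.2, 111.3, 20.2]
eef_rot: [-1.235, 1.137, -1.138]
contact_force: [-2.2, -0.1, 6.4]
finger_gap: 14.7
```

```bash
python3 - <<'E'
from h import *
plan((543.9,111.1,31.5),-84.5)
from rig import imaging
for n in ("side","top"): cv2.imwrite(f"pics/{n}8.png",imaging.capture(n))
s=cv2.imread("pics/side8.png");t=cv2.imread("pics/top8.png")
cv2.imwrite("pics/c8.png",np.hstack([cv2.resize(s[160:280,190:310],(400,400),interpolation=2),cv2.resize(t[170:310,160:300],(400,400),interpolation=2)]))
E
```

```text
t 14.0 pos [548.2 111.3  20.2] gap 14.7 F [-2.2 -0.1  6.4] q [-0.87  0.75  0.88  2.   -0.84  0.79 -0.97]
tool x ang -84.63 y [ 0.011  0.011 -1.   ] z [1.   0.09 0.01]
turn units [-0.15 -0.03 -0.13]
shift units [-0.01 -0.45 -0.17] world d [-4.3 -0.2 11.3]
```

View pics/c8.png

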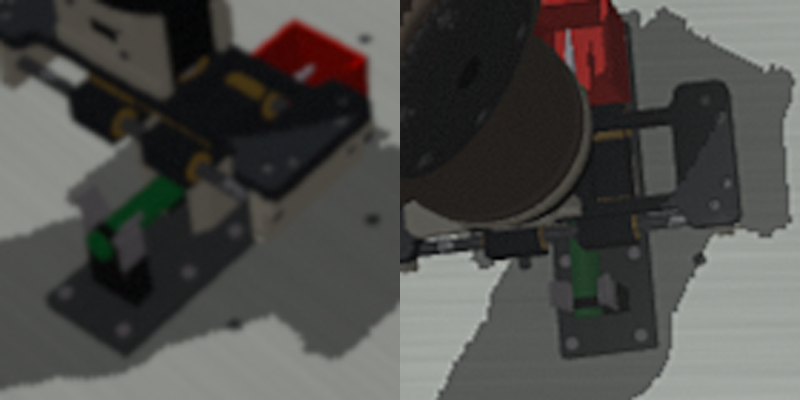

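```bash
python3 - <<'E'
from h import *
s=cv2.imread("pics/side8.png");t=cv2.imread("pics/top8.png")
cv2.imwrite("pics/c9.png",np.hstack([cv2.resize(s[205:255,205:255],(400,400),interpolation=0),cv2.resize(t[250:300,205:255],(400,400),interpolation=0)]))
s=cv2.imread("pics/side0.png")
cv2.imwrite("pics/c10.png",np.hstack([cv2.resize(s[205:255,205:255],(400,400),interpolation=0),cv2.resize(s[295:345,295:345],(400,400),interpolation=0)]))
E
```

```text
(no output)
```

View pics/c9.png

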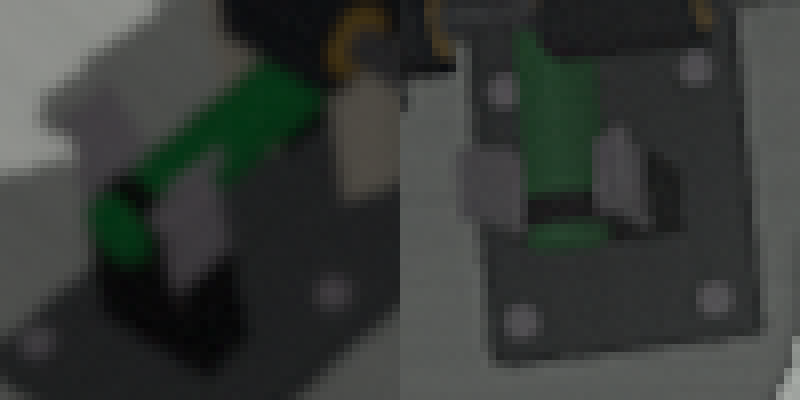

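View pics/c10.png

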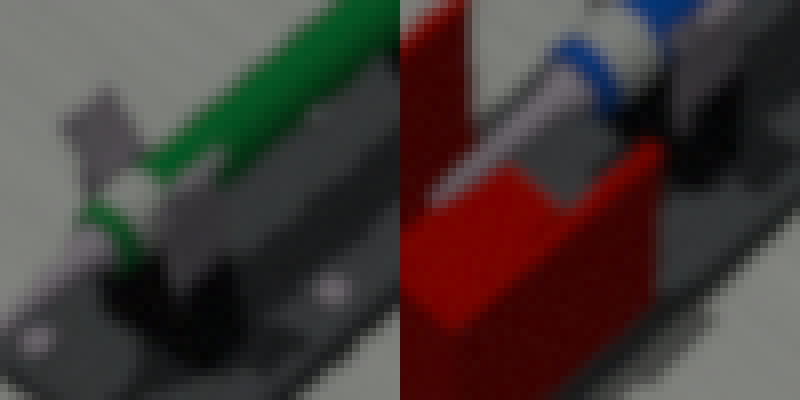

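The butt is down in the near clip (side, around (220,233)) and not 9 mm proud. The pads slid down the handle about 11 mm under the press. I quantify the along-axis position before letting go.

```bash
python3 - <<'E'
from h import *
u=np.array([.9953,.0967]);seat=np.array([545.0,110.6])
for k,(rt,rs) in {"0":((190,150,260,320),(190,170,300,270)),"8":((215,255,240,300),(205,205,245,250))}.items():
    t=cv2.imread(f"pics/top{k}.png");s=cv2.imread(f"pics/side{k}.png")
    a=ends(mask(t,"green",rt));b=ends(mask(s,"green",rs))
    P=two("top",a[1],"side",b[1]);print(k,a[1],b[1],P,(P[0][:2]-seat)@u)
    print(" top z50",(onz("top",a[1],50)[:2]-seat)@u)
t=cv2.imread("pics/top8.png")
cv2.imwrite("pics/c11.png",cv2.resize(t[165:215,200:250],(500,500),interpolation=0))
print(np.array(onz("top",(0,0),50)))
K=cam["top"]["intrinsics"]
for d in (95,100,105):
    for z in (50,59):
        p=np.r_[seat+u*d,z]; print(d,z,cv2.projectPoints(p[None],cam["top"]["rvec"],cam["top"]["tvec"],K,None)[0].ravel())
E
```

```text
0 [225.61890987 281.79581654] [217.46756268 235.08088318] (array([481.42557989, 105.80278626,  46.41522732]), np.float64(1.0893897271486257)) -63.73951090797341
 top z50 -63.794525265837564
8 [225.73132052 280.25605892] [216.69082038 234.60962468] (array([482.53367775, 106.59046191,  46.38849713]), np.float64(4.2754232511777905)) -62.560452868694206
 top z50 -61.416472546734845
[992.80017396 517.39755504  50.        ]
95 50 [218.22019139 184.72231405]
95 59 [216.81682924 182.99034065]
100 50 [217.99271096 181.79027145]
100 59 [216.58839656 180.02552349]
105 50 [217.76579335 178.86548327]
105 59 [216.36053578 177.06812917]
```

View pics/c11.png

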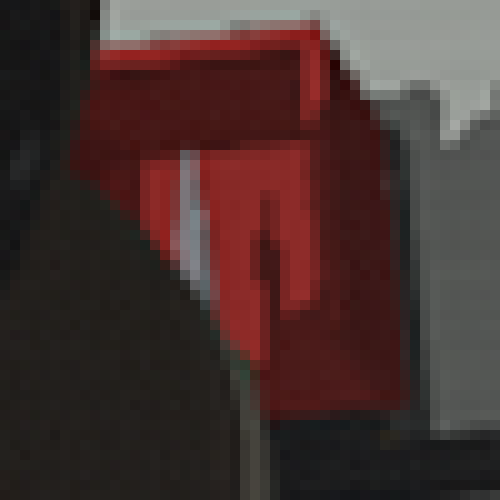

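The tip in top is at (219,180), inside the guard. Both tip and butt readings say the tool sits about 3 mm too far toward the guard, since the TCP drifted from 543.9 to 548.2. While it is still gripped, I slide it back about 3 mm.

Emit:
carry_out(
  plan=[
    [0,0,-0.12,-0.1,0,-0.1,-1],
    [0,0,-0.1,0,0,0,-1],
    [0,0,-0.08,0,0,0,-1],
    [0,0,0,0,0,0,-1],
    [0,0,0,0,0,0,-1],
    [0,0,0,0,0,0,-1],
    [0,0,0,0,0,0,-1],
    [0,0,0,0,0,0,-1],
  ],
)

```text
time: 14.9
tool_pos: [541.9, 110.6, 20.3]
eef_rot: [-1.247, 1.135, -1.142]
contact_force: [1.7, -0.7, 3.4]
finger_gap: 15.2
```

```bash
cat > chk.py <<'E'
from h import *
from rig import imaging
import sys
k=sys.argv[1]
plan((543.9,111.1,31.5),-84.5)
for n in ("side","top"): cv2.imwrite(f"pics/{n}{k}.png",imaging.capture(n))
u=np.array([.9953,.0967]);seat=np.array([545.0,110.6])
t=cv2.imread(f"pics/top{k}.png");s=cv2.imread(f"pics/side{k}.png")
a=ends(mask(t,"green",(215,255,240,300)))
print("butt",a[1]," top z50",(onz("top",a[1],50)[:2]-seat)@u)
cv2.imwrite(f"pics/c{k}.png",np.hstack([cv2.resize(s[205:255,205:255],(400,400),interpolation=0),cv2.resize(t[165:215,200:250],(400,400),interpolation=0)]))
E
python3 chk.py 12
```

```text
t 14.9 pos [541.9 110.6  20.3] gap 15.2 F [ 1.7 -0.7  3.4] q [-0.88  0.75  0.89  2.   -0.83  0.79 -0.97]
tool x ang -84.61 y [ 0.007  0.001 -1.   ] z [1.   0.09 0.01]
turn units [-0.08 -0.02 -0.01]
shift units [-0.01 -0.45  0.09] world d [ 2.   0.5 11.2]
butt [225.77568344 284.24062672]  top z50 -67.62688800201033
```

View pics/c12.png

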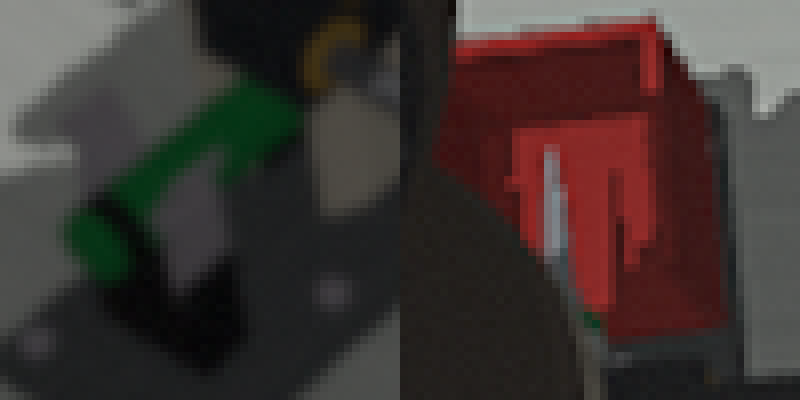

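Emit:
carry_out(
  plan=[
    [0,0,0.12,-0.08,0,0,-1],
    [0,0,0.0,0,0,0,-1],
    [0,0,0,0,0,0,-1],
    [0,0,0,0,0,0,-1],
    [0,0,0,0,0,0,-1],
    [0,0,0,0,0,0,-1],
    [0,0,0,0,0,0,-1],
    [0,0,0,0,0,0,-1],
  ],
)

```text
time: 15.8
tool_pos: [543.1, 110.8, 20.2]
eef_rot: [-1.254, 1.143, -1.137]
contact_force: [0.8, -0.2, 3.8]
finger_gap: 14.9
```

```bash
python3 chk.py 13
```

```text
t 15.8 pos [543.1 110.8  20.2] gap 14.9 F [ 0.8 -0.2  3.8] q [-0.88  0.76  0.89  1.99 -0.83  0.81 -0.98]
tool x ang -84.64 y [-0.004  0.001 -1.   ] z [ 1.    0.09 -0.  ]
turn units [ 0.05 -0.03 -0.02]
shift units [-0.01 -0.45  0.03] world d [ 0.8  0.3 11.3]
butt [225.63011902 283.22928561]  top z50 -66.02741878289953
```

View pics/c13.png

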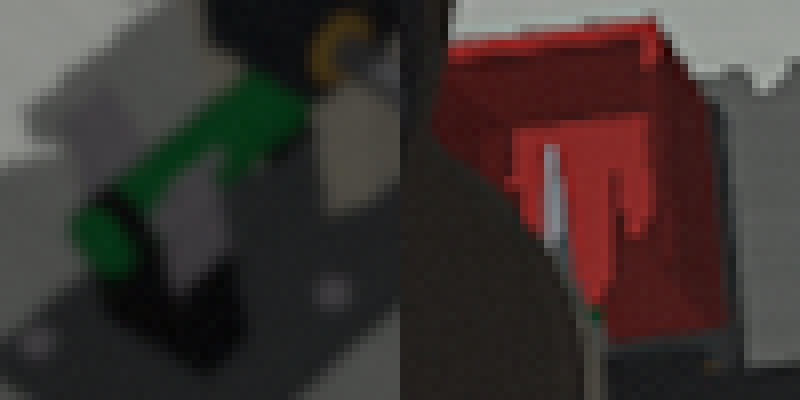

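Emit:
carry_out(
  plan=[
    [0,0,0.1,0.04,0,0,-1],
    [0,0,0.04,0,0,0,-1],
    [0,0,0,0,0,0,-1],
    [0,0,0,0,0,0,-1],
    [0,0,0,0,0,0,-1],
    [0,0,0,0,0,0,-1],
    [0,0,0,0,0,0,-1],
    [0,0,0,0,0,0,-1],
  ],
)

```text
time: 16.7
tool_pos: [543.9, 110.8, 20.2]
eef_rot: [-1.254, 1.146, -1.136]
contact_force: [-0.1, -0.3, 4.7]
finger_gap: 14.8
```

```bash
python3 chk.py 14
```

```text
t 16.7 pos [543.9 110.8  20.2] gap 14.8 F [-0.1 -0.3  4.7] q [-0.88  0.76  0.89  1.99 -0.83  0.81 -0.98]
tool x ang -84.66 y [-0.006  0.003 -1.   ] z [ 1.    0.09 -0.01]
turn units [ 0.07 -0.03 -0.04]
shift units [-0.01 -0.45 -0.  ] world d [ 0.   0.3 11.3]
butt [225.64627119 282.7169489 ]  top z50 -65.2334185810905
```

View pics/c14.png

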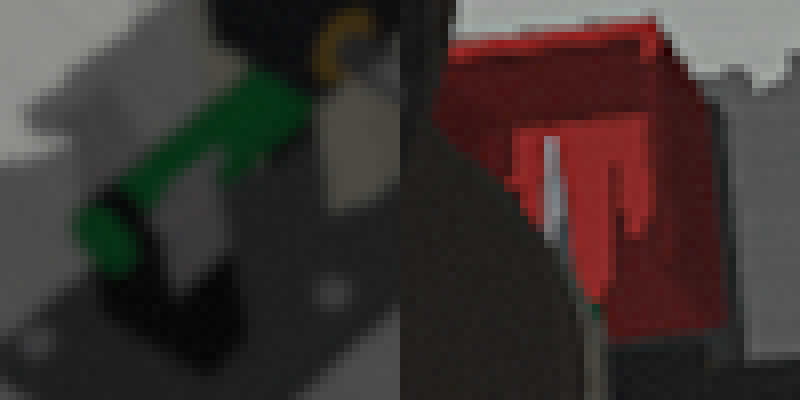

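The butt is at −65.2 and the tip at about 99 mm, so it is centred within about 1 mm. I open and back off upward.

Emit:
carry_out(
  plan=[
    [0,0,0,0,0,0,0.3],
    [0,0,0,0,0,0,0.3],
    [0,0,0,0,0,0,0.3],
    [0,0,0,0,0,0,0.3],
    [0,-0.1,0,0,0,0,0.3],
    [0,-0.4,0,0,0,0,0.3],
    [0,-0.6,0,0,0,0,0.3],
    [0,-0.8,0,0,0,0,0.3],
  ],
)

```text
time: 17.6
tool_pos: [540.7, 110.3, 67.6]
eef_rot: [-1.261, 1.151, -1.133]
contact_force: [0.5, -0.1, 0.1]
finger_gap: 59.7
```

Emit:
carry_out(
  plan=[
    [0,-1,0,0,0,0,0.3],
    [0,-1,0,0,0,0,0.3],
    [0,-1,0.5,0,0,0,0.3],
    [0,-1,0.5,0,0,0,0.3],
    [0,-0.8,0.5,0,0,0,0.3],
    [0,0,0.5,0,0,0,0.3],
    [0,0,0,0,0,0,0.3],
    [0,0,0,0,0,0,0.3],
  ],
)

```text
time: 18.4
tool_pos: [594.2, 112.2, 205.4]
eef_rot: [-1.252, 1.148, -1.14]
contact_force: [-0.1, -0.2, -0.5]
finger_gap: 59.4
```

```bash
python3 chk.py 15; python3 - <<'E'
from h import *
from rig import imaging
c=imaging.camera_info("wrist");pickle.dump(c,open("w15.pkl","wb"))
w=imaging.capture("wrist");cv2.imwrite("pics/wrist15.png",w)
s=cv2.imread("pics/side15.png");t=cv2.imread("pics/top15.png")
cv2.imwrite("pics/d15.png",np.hstack([cv2.resize(s[150:280,190:320],(400,400),interpolation=2),cv2.resize(t[160:310,160:310],(400,400),interpolation=2)]))
E
```

```text
t 18.4 pos [594.2 112.2 205.4] gap 59.4 F [-0.1 -0.2 -0.5] q [-0.95  0.62  1.1   1.7  -0.59  1.19 -1.18]
tool x ang -84.93 y [-0.005  0.002 -1.   ] z [ 1.    0.09 -0.  ]
turn units [ 0.06 -0.09 -0.03]
shift units [-0.12  6.96 -1.98] world d [ -50.3   -1.1 -173.9]
butt [225.14409316 282.21120182]  top z50 -64.35254573814261
```

View pics/d15.png

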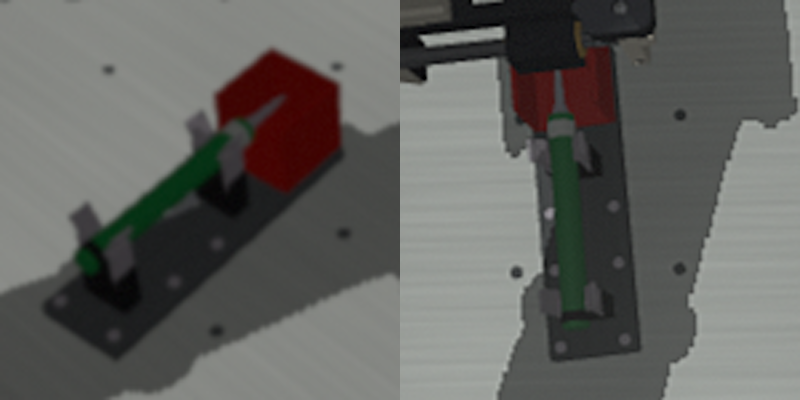

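View pics/wrist15.png

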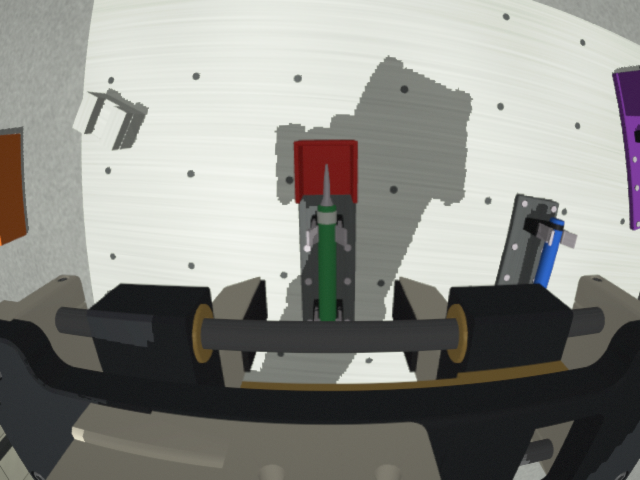

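```bash
python3 - <<'E'
from h import *
u=np.array([.9953,.0967]);seat=np.array([545.0,110.6])
for k in ("0","15"):
    t=cv2.imread(f"pics/top{k}.png");s=cv2.imread(f"pics/side{k}.png")
    a=ends(mask(t,"green",(205,195,240,300)));b=ends(mask(s,"green",(195,170,300,250)))
    for i in (0,1):
        P=two("top",a[i],"side",b[i]);print(k,a[i].round(1),b[i].round(1),P[0].round(1),round(P[1],1),((P[0][:2]-seat)@u).round(1))
    c=ends(mask(t,"blue",(340,170,390,300)));d=ends(mask(s,"blue",(300,240,390,320)));print("  blue",c[0],c[1],d[0],d[1])
    # silhouettes: per-view line at mid
    for q,n in ((a,"top"),(b,"side")): print("  ",n,"axis angle",np.degrees(np.arctan2(q[2][1],q[2][0])).round(2))
c=pickle.load(open("w15.pkl","rb"))
print([(onz("wrist",(326.5,165),z,c)[:2]-seat)@u for z in (50,59)], (onz("wrist",(326.5,165),50,c)[:2]-seat)@[-u[1],u[0]])
t=cv2.imread("pics/top15.png");s=cv2.imread("pics/side15.png");s0=cv2.imread("pics/side0.png")
cv2.imwrite("pics/e15.png",np.hstack([cv2.resize(s[165:245,205:305],(400,320),interpolation=0),cv2.resize(s0[165:245,205:305],(400,320),interpolation=0)]))
E
```

```text
0 [219.4 201.9] [269.8 189.7] [610.  117.   51.5] 0.5 65.3
0 [225.6 281.8] [217.5 235.1] [481.4 105.8  46.4] 1.1 -63.7
  blue [361.13891099 192.99971313] [361.14613095 272.00035221] [375.61455791 255.53853178] [315.96232246 305.36315881]
   top axis angle 85.54
   side axis angle 139.06
15 [219.7 202.2] [270.5 190.3] [610.4 116.7  49.6] 0.3 65.7
15 [225.5 282.3] [215.5 236.2] [479.9 107.3  44.1] 3.8 -65.1
  blue [361.13891099 192.99971313] [361.14613095 272.00035221] [375.58963634 255.50976082] [315.98734649 305.40094647]
   top axis angle 85.87
   side axis angle 140.14
[np.float64(96.89545429922423), np.float64(97.66428785167655)] -1.0025372169176916
```

View pics/e15.png

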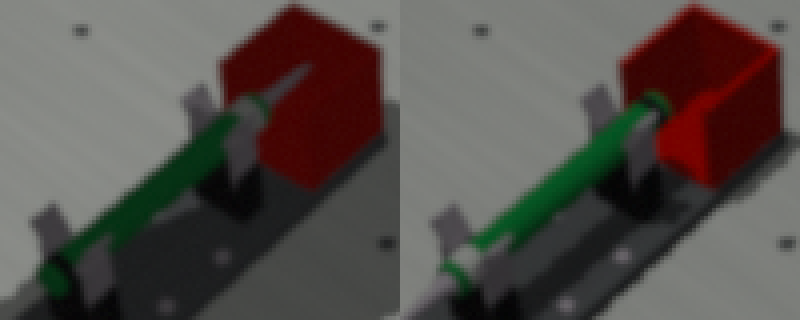

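Both ends sit at the same heights as in the original seated state, not 9 mm proud. The handle ends are at +65.7 and −65.1 mm along the axis, the point is inside the guard, and the blue scriber has not moved. The gripper is clear, so I hand in.

```bash
python3 - <<'E'
from rig import monitor, r
print(r.close_job()); 
E
```

```text
the job is handed in; nothing more can be done
None
```

The green scriber is back in the same holder, turned end for end, with its point inside the red tip guard. I lifted it straight out of the clips, turned it 180° about the vertical, pressed it into both clips, let go and backed off. The job was handed in at about 18.5 s; no verdict was reported.

**Last checks**
- **Centring:** the handle ends measured +65.7 and −65.1 mm along the axis from my estimate of the seat, so it is centred to under 1 mm.
- **Seating:** both ends are within about 2.5 mm of the heights measured before I touched it, not 9 mm proud, so it is fully down in both clips.
- **Blue scriber:** its pixels are unchanged to within 0.1 px.
- **Forces:** the force at the end of each move call was at most about 7 N, and there was no contact after release.

**Slips and disagreements**
- While pressing, the pads slid about 11 mm down the handle and the tool shifted about 3 mm toward the guard. I slid it back while still gripped, overshooting once, and re-measured.
- The final wrist-camera tip reading was 97 mm against the nominal 100 mm. The handle-end readings and the earlier top-view tip reading (about 99 mm) did not show this offset. I put it down to calibration and the thin tip fading in the picture.
- The butt-end triangulation in the last picture had a 3.8 mm ray gap, partly because the butt was in shadow.

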